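# Shut and latch the bench steriliser

### The arm

A 6-joint arm with a two-finger parallel gripper is mounted at the origin on the work surface. World frame = base frame: x ahead of the robot, y to its left, z up, the work surface at z = 0. Lengths are in m, angles in rad, forces in N, time in s.
With the tool pointing down it reaches from about 0.325 to 0.9 m from the base axis. Payload 6.1 kg.
Tool frame: the origin (TCP) lies midway between the tips of the shut fingers; the grasp point (between the pads) lies 19 mm behind it; z points along the fingers, y is the line along which they close (so a half turn about z gives the same grasp; the last joint's range is limited). The gripper opens to 85 mm and grips with 20 to 120 N. Pads are 22 mm wide; open, the fingers measure 114 mm over their backs; the gripper's body (76 mm by 85 mm) begins 54 mm behind the grasp point. The pads swing forward as they close: fully open they stand 13 mm farther back than shut.
Start: joints at [-1.356, 0.22, 1.526, -0, 1.395, -0.126], TCP at [0.209, -0.589, 0.231] pointing down, gripper open.
Joint ranges: [-2.98, 2.98], [-0.91, 2.08], [0.09, 2.57], [-1.24, 4.39], [0.2, 2.65], [-2.68, 2.68]. Speed limits (rad/s): [2.57, 2.57, 3.01, 3.14, 3.14, 3.14].

### API

Orientations are given as [roll, pitch, yaw] about the fixed x, y, z axes, in that order (R = Rz(yaw) Ry(pitch) Rx(roll)).
In Python, from plant import movep, move_l, set_joints, gripper_to, hold, inverse_kinematics, observe, get_image, get_calibration, Unreachable, job_done gives the robot as it stands. Calls block until the motion is done:
- movep(position, orientation): joint-space move of the TCP to a pose.
- move_l(position, feed=0.15, rotation=None, max_force=None): straight line of the TCP; rotation=None keeps the orientation; feed is the mean speed in m/s. With max_force (N) it stops when the force on the tool has changed by that much, and returns True; else False.
- set_joints(angles): joint-space move.
- gripper_to(opening, f_grip=None): finger opening in m; f_grip is the grip in N (None keeps the last); returns when the fingers have stopped.
- hold(seconds).
- inverse_kinematics(position, orientation): joint angles nearest the present ones, or None.
- observe(): the state.
- get_image(name): name is "scene" or "top"; returns (picture, depth): 400x640x3 uint8, red, green, blue; 400x640 float32, m along the optical axis (not along the pixel's ray), 0 where there is no reading.
- get_calibration(name): a dict with "intrinsics" (3x3 intrinsics, pixels), "world_from_camera" (4x4, takes a point from camera to world coordinates). Camera axes: x right, y down, z forward; pixel columns grow to the right and rows downward; lengths in m; the calibration is good to about 2 mm. A picture is of the moment at which its call begins. get_calibration takes no time and is no camera call.
A pose or a line that the arm cannot do raises Unreachable and nothing moves.
- job_done(): hands the job in, once; it reports no verdict.
The state is a dict: "time_s": time; "q": joint angles; "joint_velocities": joint speeds; "joint_torque": joint torques, N m; "eef_pos": TCP position; "tcp_rot": TCP orientation; "ft_force": force on the tool from outside, world axes, zero at the start; "torque": the same for the moment, N m; "opening": finger opening in m.
Only numpy, scipy, OpenCV 4.12 (cv2) and the standard library are available. Lean on these libraries where they do the work, as an engineer would, in place of code of your own. Each camera call takes 0.05 s, during which the arm holds its last target. There are 200 camera calls.

### The job

Shut the bench steriliser: with the fingertips push its raised lid down until it is fully closed, and then push both front latch levers, in either order, up and over centre so that they snap down over the lid. Only push, do not raise the lid further or pick anything up, and leave the bowl, the bottle and the cup where they stand.

Things in the scene. Friction and masses are not known exactly. Their poses are not given: they have to be found in the camera images.
- steriliser: Steel box 200 mm deep (its x) by 300 mm wide (its y), rim 125 mm above the worktop, 6 mm walls, fixed down. Its lid is hinged along the far (+x) rim, at its x = 100, z = 125 mm, in the underside of the lid; shut, the lid top is at z = 133 mm. Origin at the centre of its underside on the worktop; z up; its front, with panel and latches, faces -x.
- lid_lip (a point): Middle of the front edge of the lid, on its top face; turns with the lid, so its z is the lid's normal: tilted 0 = shut, 0.5 to 0.85 rad at the start, stop at 1.05. The lid is a flat steel plate, 8 mm thick, 300 mm wide, 204 mm from hinge line to this edge. Its hinge is stiff: it stays where it is left, never falls, takes 0.5 to 2.5 N down at the edge; latching does not pull it shut.
- latch_left (a joint): Over-centre latch lever at the steriliser's front left corner (its y = +105 mm), swinging in its x-z plane. Rad: 0 = open, leaning 0.6 from vertical to the front, away from the lid; 0.6 = upright; 1.8 = locked, over the lid, 1.2 from vertical. A spring snaps it to an end: past dead centre at 0.75 it flies on to 1.8 by itself. Takes about 3 N at the tip to start it, then less.
- latch_left_tip (a point): Outer end of the left latch lever, on its centre line, 80 mm from its pivot; moves with the lever. The lever is a steel rod 10 mm thick with a black rubber grip 18 mm thick on its outer half.
- latch_left_pivot (a point): Pivot of the left latch lever, fixed on the steriliser at (-113, +105, 139) mm in its frame, between two steel cheeks 30 mm apart overall that reach up to 146 mm above the worktop.
- latch_right (a joint): Over-centre latch lever at the steriliser's front right corner (its y = -105 mm), swinging in its x-z plane. Rad: 0 = open, leaning 0.6 from vertical to the front, away from the lid; 0.6 = upright; 1.8 = locked, over the lid, 1.2 from vertical. A spring snaps it to an end: past dead centre at 0.75 it flies on to 1.8 by itself. Takes about 3 N at the tip to start it, then less.
- latch_right_tip (a point): Outer end of the right latch lever, on its centre line, 80 mm from its pivot; moves with the lever. The lever is a steel rod 10 mm thick with a black rubber grip 18 mm thick on its outer half.
- latch_right_pivot (a point): Pivot of the right latch lever, fixed on the steriliser at (-113, -105, 139) mm in its frame, made like the left one.
- bowl: Loose bystander, to be left standing where it is. Steel bowl, 100 mm across and 42 mm high, in front of the steriliser. Origin at the centre of its underside.
- soap: Loose bystander, to be left standing where it is. Brown bottle with a white cap, 60 mm across and 150 mm high, to the right of the steriliser. Origin at the centre of its underside.
- cup: Loose bystander, to be left standing where it is. Terracotta-coloured cup, 72 mm across and 90 mm high, to the left of the steriliser. Origin at the centre of its underside.

How it is judged:
By the outcome, as a careful person would: the job done as asked, in the order asked, and still so for the second after the job is handed in, with the robot touching nothing.
It also fails if it takes over 51 s, if anything falls off the work surface, if the arm or the gripper's body presses on something with over 40 N, if the wrist force passes 120 N, or if a joint passes its speed limit or range.

## Working session

There is one attempt and no reset: what is moved stays moved. The work goes in short steps, each a Python script; the robot and the scene stay as the last script left them, time stands still between calls to the robot, and variables do not carry over. Pictures are saved under pics/ and viewed, on a budget of 10 in all, crops included, one or two more only if the job needs it, and the job is handed in when it is done.

```bash
ls; mkdir -p pics; python3 - <<'E'
from plant import *
import cv2,numpy as np
for n in("scene","top"):
    im,d=get_image(n); c=get_calibration(n)
    cv2.imwrite(f"pics/{n}0.png",im[...,::-1]); np.savez(f"{n}0.npz",im=im,d=d,K=c["intrinsics"],T=c["world_from_camera"])
    print(n,np.round(c["intrinsics"],1).tolist(),np.round(c["world_from_camera"],3).tolist())
print(observe())
E
```

```text
pics
scene [[396.4, 0.0, 322.1], [0.0, 396.4, 198.9], [0.0, 0.0, 1.0]] [[-0.135, 0.656, -0.742, 1.355], [0.991, 0.078, -0.111, 0.144], [-0.014, -0.75, -0.661, 0.791], [0.0, 0.0, 0.0, 1.0]]
top [[500.7, 0.0, 321.0], [0.0, 500.7, 200.2], [0.0, 0.0, 1.0]] [[0.022, -0.995, 0.1, 0.475], [-1.0, -0.021, 0.005, 0.037], [-0.003, -0.1, -0.995, 1.422], [0.0, 0.0, 0.0, 1.0]]
{'time_s': 0.1, 'q': array([-1.35609626e+00,  2.21181377e-01,  1.52753526e+00,  5.96285172e-06,
        1.39471354e+00, -1.26109260e-01]), 'joint_velocities': array([ 1.00608777e-03, -3.25656639e-03, -2.32741562e-03, -1.03101731e-03,
       -3.17091892e-05, -1.71380144e-03]), 'joint_torque': array([ 1.70085033e-03, -4.98241675e+01, -3.90546548e+01, -2.53233311e-04,
        5.57679188e-03, -2.93080018e-05]), 'eef_pos': array([ 0.20877687, -0.58849509,  0.23026711]), 'tcp_rot': array([-3.13977047e+00, -2.36936309e-04,  3.40808060e-01]), 'ft_force': array([ 1.26402758,  0.51190019, -0.13476337]), 'torque': array([-0.00841245, -0.01003405,  0.01999126]), 'opening': 0.08533141090553163}
```

View pics/scene0.png

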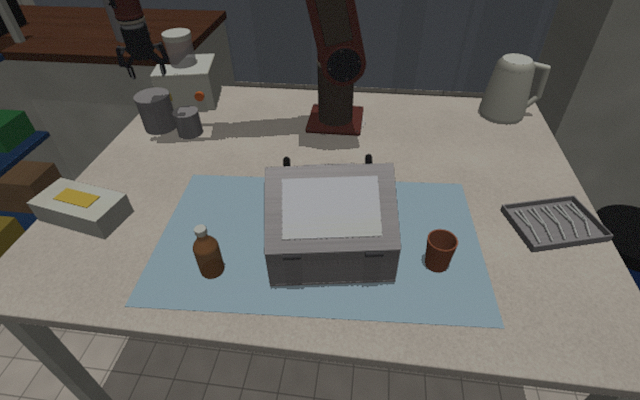

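View pics/top0.png

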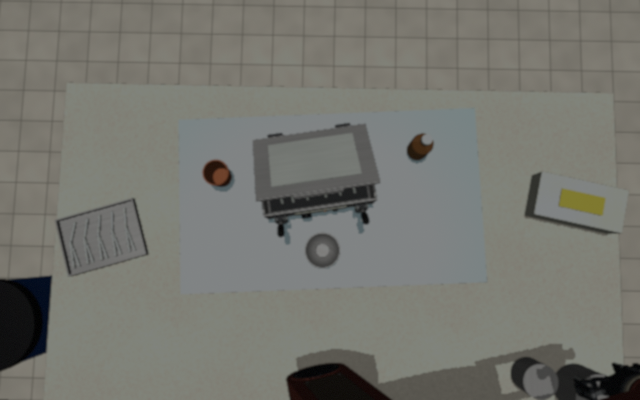

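The top view shows the raised lid (253–378, 125–200), the latch tips at about (281,231) and (366,218), the bowl (323,250), the cup (217,173) and the bottle (421,146). Next I'll fit the lid plane from depth.

```bash
cat > geo.py <<'E'
import numpy as np,cv2
def cloud(f):
    z=np.load(f); d=z["d"]; v,u=np.mgrid[:400,:640]
    p=np.stack([(u-z["K"][0,2])*d/z["K"][0,0],(v-z["K"][1,2])*d/z["K"][1,1],d],-1)
    P=p@z["T"][:3,:3].T+z["T"][:3,3]; P[d==0]=np.nan
    return P
def fitplane(p):
    for _ in range(5):
        c=p.mean(0); n=np.linalg.svd(p-c,full_matrices=False)[2][2]; n*=np.sign(n[2])
        r=(p-c)@n; p=p[abs(r)<max(2*r.std(),.002)]
    return c,n,r.std(),len(p)
E
python3 - <<'E'
from geo import *
P=cloud("top0.npz"); S=cloud("scene0.npz")
print("table",[np.nanmedian(a) for a in (P[270:285,200:260,2],S[280:300,200:260,2])])
for nm,C,(a,b,c_,d_) in(("top",P,(145,180,280,350)),("scene",S,(185,230,290,375))):
    c,n,s,N=fitplane(C[a:b,c_:d_].reshape(-1,3)); 
    # front direction = horizontal -x of box; lid tilts rising toward front -> normal leans to +x of box
    yaw=np.arctan2(n[1],n[0]); th=np.arccos(n[2]); print(nm,c.round(4),n.round(4),s,N,"yaw",yaw,"tilt",th)
    # lid points: on plane
    X=C[100:320,230:420].reshape(-1,3); X=X[~np.isnan(X[:,0])]; X=X[(abs((X-c)@n)<.005)&(X[:,2]>.13)]
    ex=np.array([np.cos(yaw),np.sin(yaw),0]);ey=np.array([-ex[1],ex[0],0]);et=np.cross(ey,n)
    uv=np.c_[X@et,X@ey].astype(np.float32); r=cv2.minAreaRect(uv); print(r)
    lo,hi=np.percentile(uv,[.3,99.7],axis=0); print("ext",hi-lo)
    front=lambda y:c+et*(lo[0]-c@et)+ey*(y-c@ey)
    lip=front((lo[1]+hi[1])/2); hinge=lip+et*.204-n*.008; print("lip",lip,"hinge",hinge,"origin",hinge-.1*ex)
# small features
for nm,(a,b,c_,d_) in dict(latchL=(222,238,272,290),latchR=(208,226,358,374),bowl=(230,270,303,342),cup=(155,192,200,235),soap=(130,165,405,438)).items():
    Q=P[a:b,c_:d_].reshape(-1,3); Q=Q[~np.isnan(Q[:,0])]
    Q=Q[Q[:,2]>(.012 if 'latch' not in nm else .15)]; print(nm,len(Q),Q.min(0).round(3),Q.max(0).round(3),Q.mean(0).round(3))
E
```

```text
table [np.float64(0.0021980194679185328), np.float64(0.0028065933904370954)]Traceback (most recent call last):
  File "<stdin>", line 5, in <module>
  File "geo.py", line 9, in fitplane
    c=p.mean(0); n=np.linalg.svd(p-c,full_matrices=False)[2][2]; n*=np.sign(n[2])
                   ~~~~~~~~~~~~~^^^^^^^^^^^^^^^^^^^^^^^^^
    u, s, vh = gufunc(a, signature=signature)
               ~~~~~~^^^^^^^^^^^^^^^^^^^^^^^^
    raise LinAlgError("SVD did not converge")
numpy.linalg.LinAlgError: SVD did not converge
```

```bash
sed -i 's/^def fitplane(p):/&\n    p=p[~np.isnan(p[:,0])]/' geo.py
cat > m.py <<'E'
from geo import *
P=cloud("top0.npz"); S=cloud("scene0.npz")
for nm,C,(a,b,c_,d_) in(("top",P,(145,180,280,350)),("scene",S,(185,230,290,375))):
    c,n,s,N=fitplane(C[a:b,c_:d_].reshape(-1,3)); 
    yaw=np.arctan2(n[1],n[0]); th=np.arccos(n[2]); print(nm,c.round(4),n.round(4),s,N,"yaw",yaw,"tilt",th)
    X=C[100:320,230:420].reshape(-1,3); X=X[~np.isnan(X[:,0])]; X=X[(abs((X-c)@n)<.005)&(X[:,2]>.13)]
    ex=np.array([np.cos(yaw),np.sin(yaw),0]);ey=np.array([-ex[1],ex[0],0]);et=np.cross(ey,n)
    uv=np.c_[X@et,X@ey].astype(np.float32); r=cv2.minAreaRect(uv); print(r)
    lo,hi=np.percentile(uv,[.3,99.7],axis=0); print("ext",hi-lo)
    front=lambda y:c+et*(lo[0]-c@et)+ey*(y-c@ey)
    lip=front((lo[1]+hi[1])/2); hinge=lip+et*.204-n*.008; print("lip",lip,"hinge",hinge,"origin",hinge-.1*ex)
for nm,(a,b,c_,d_) in dict(latchL=(222,238,272,290),latchR=(208,226,358,374),bowl=(230,270,303,342),cup=(155,192,200,235),soap=(130,165,405,438)).items():
    Q=P[a:b,c_:d_].reshape(-1,3); Q=Q[~np.isnan(Q[:,0])]
    Q=Q[Q[:,2]>(.012 if 'latch' not in nm else .15)]; print(nm,len(Q),Q.min(0).round(3),Q.max(0).round(3),Q.mean(0).round(3))
E
python3 m.py
```

```text
top [0.6939 0.0623 0.1966] [0.5311 0.0904 0.8425] 0.0013826968574890885 2130 yaw 0.16859733009342442 tilt 0.568965642961943
((0.4901829659938812, -0.051740795373916626), (0.21934020519256592, 0.29927241802215576), 0.15872403979301453)
ext [0.21044671 0.29700446]
lip [0.61597395 0.05238287 0.24682177] hinge [0.78114974 0.08049796 0.13017487] origin [0.68256763 0.06371799 0.13017487]
scene [0.7037 0.0698 0.1901] [0.5282 0.0895 0.8444] 0.0011816213055611219 3389 yaw 0.16777852475936753 tilt 0.565419944445984
((0.4959586560726166, -0.05080676078796387), (0.2985442876815796, 0.2172623872756958), 89.97297668457031)
ext [0.20961719 0.29662675]
lip [0.61835944 0.05291373 0.24527815] hinge [0.78396494 0.08096246 0.12922607] origin [0.68536913 0.06426321 0.12922607]
latchL 93 [0.506 0.133 0.162] [0.544 0.151 0.214] [0.524 0.142 0.194]
latchR 102 [ 0.542 -0.073  0.155] [ 0.585 -0.054  0.211] [ 0.561 -0.063  0.191]
bowl 750 [ 0.428 -0.009  0.012] [0.523 0.088 0.049] [0.476 0.039 0.028]
cup 446 [0.643 0.297 0.012] [0.729 0.366 0.099] [0.682 0.337 0.062]
soap 528 [ 0.726 -0.252  0.012] [ 0.794 -0.195  0.157] [ 0.758 -0.217  0.1  ]
```

Both cameras agree: yaw 0.168, tilt 0.567, origin about (0.686, 0.065). The latch tips fall within 3 mm of where that pose puts them. Next I'll push the lid.

```bash
cat > rob.py <<'E'
from plant import *
import numpy as np,cv2
O=np.array([.686,.065,0]);Y=.168;RPY=[np.pi,0,Y]
c,s=np.cos(Y),np.sin(Y)
def W(x,y,z): return (O+[c*x-s*y,s*x+c*y,z]).tolist()
def st(m):
    o=observe();d=o["eef_pos"]-O;print(m,round(o["time_s"],2),"box",np.round([c*d[0]+s*d[1],-s*d[0]+c*d[1],d[2]],4),"F",o["ft_force"].round(1))
def snap(k):
    for n in("scene","top"):
        im,d=get_image(n);q=get_calibration(n);cv2.imwrite(f"pics/{n}{k}.png",im[...,::-1]);np.savez(f"{n}{k}.npz",im=im,d=d,K=q["intrinsics"],T=q["world_from_camera"])
E
python3 - <<'E'
from rob import *
gripper_to(0.0); p=observe()["eef_pos"]; move_l([p[0],p[1],.36],feed=.2); st("up")
movep(W(-.05,0,.36),RPY); st("over")
move_l(W(-.05,0,.26),feed=.12); st("near")
print(move_l(W(-.05,0,.124),feed=.05,max_force=20)); st("pushed")
move_l(W(-.05,0,.30),feed=.15); movep(W(-.27,.105,.30),RPY); st("off"); snap(1)
E
sed -i 's/top0/top1/;s/scene0/scene1/;s/145,180,280,350/145,190,280,350/' m.py; python3 m.py
```

```text
up 1.66 box [-0.5798 -0.5646  0.3584] F [ 0.4 -0.2 -0.9]
over 4.39 box [-0.0501 -0.001   0.3599] F [ 0.5 -0.   0.6]
near 5.38 box [-4.940e-02 -1.000e-04  2.612e-01] F [-0.1 -0.3 -0.8]
True
pushed 7.63 box [-0.0501  0.      0.1331] F [-0.  -0.6  4.7]
off 9.87 box [-0.2692  0.1048  0.3003] F [-0.1  0.9 -0.1]
top [0.6898 0.0619 0.1373] [4.0e-04 2.2e-03 1.0e+00] 0.001972778032045797 2723 yaw 1.3809011993749747 tilt 0.002241798967167694
((0.18953144550323486, -0.6538809537887573), (0.29993802309036255, 0.23290570080280304), 20.504535675048828)
ext [0.3267495  0.27644172]
lip [ 0.64977107 -0.09645092  0.13767325] hinge [0.68827379 0.10386387 0.12921594] origin [0.6693982  0.00566146 0.12921594]
scene [0.6324 0.0608 0.1254] [-0.38   -0.0757  0.9219] 0.016413560282691527 3749 yaw -2.9449637908194086 tilt 0.397862548899183
((-0.6601912975311279, 0.07013379037380219), (0.29953733086586, 0.04293765500187874), 89.28018951416016)
ext [0.03932006 0.29688749]
lip [0.67748492 0.06355344 0.14421775] hinge [0.49608285 0.02741765 0.05780308] origin [0.59415593 0.04695407 0.05780308]
latchL 93 [0.506 0.133 0.157] [0.545 0.151 0.209] [0.524 0.142 0.194]
latchR 104 [ 0.542 -0.073  0.15 ] [ 0.585 -0.051  0.212] [ 0.561 -0.063  0.191]
bowl 771 [ 0.428 -0.008  0.012] [0.524 0.088 0.645] [0.476 0.04  0.029]
cup 442 [0.644 0.296 0.012] [0.734 0.367 0.099] [0.682 0.337 0.063]
soap 532 [ 0.737 -0.252  0.012] [ 0.793 -0.194  0.158] [ 0.758 -0.217  0.099]
```

The lid is shut: the TCP stopped at 133.1 mm and the measured tilt is 0.002. The scene-camera plane window no longer falls on the lid, so its numbers here mean nothing. Next, the left latch.

```bash
cat > latch.py <<'E'
from rob import *
def latch(y):
    move_l(W(-.225,y,.18),feed=.12); st("down")
    r=move_l(W(-.088,y,.18),feed=.06,max_force=35); st(f"push stop={r}")
    move_l(W(-.2,y,.19),feed=.12); move_l(W(-.27,y,.30),feed=.15); st("off")
E
python3 - <<'E'
from latch import *
latch(.105); snap(2)
from geo import *
im=cv2.imread("pics/scene2.png")[130:300,220:460];cv2.imwrite("pics/c2.png",cv2.resize(im,None,fx=3,fy=3))
E
```

```text
down 11.18 box [-0.2246  0.105   0.1808] F [-0.2  0.6  1.1]
push stop=False 13.62 box [-0.0881  0.105   0.1801] F [ 0.7  0.7 -0.2]
off 15.72 box [-0.2701  0.105   0.2991] F [ 0.1  0.5 -0.6]
```

View pics/c2.png

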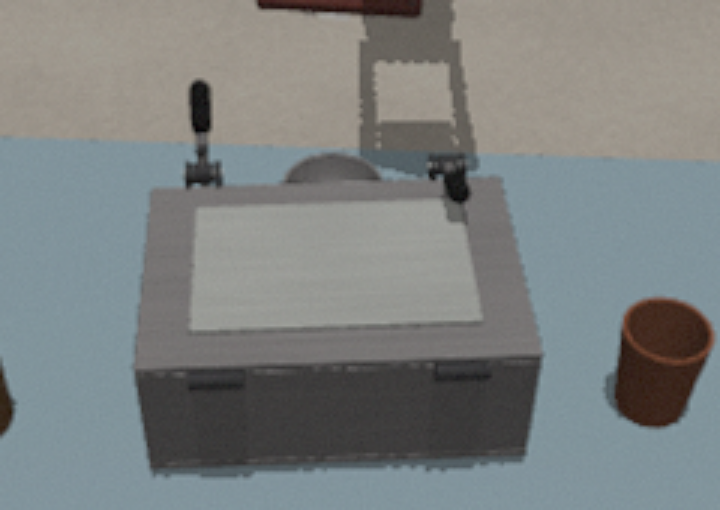

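The left lever, at crop (457,185), now lies over the shut lid. The right one, at (200,105), is still open. I'll do the right one the same way.

```bash
python3 - <<'E'
from latch import *
move_l(W(-.27,-.105,.30),feed=.15)
latch(-.105)
p=observe()["eef_pos"];move_l([p[0]-.05,p[1]-.1,.36],feed=.15);st("clear"); snap(3)
from geo import *
a=cv2.imread("pics/scene3.png")[130:300,180:460];b=cv2.imread("pics/top3.png")[100:280,180:450]
cv2.imwrite("pics/c3.png",np.vstack([cv2.resize(a,(560,290)),cv2.resize(b,(560,300))]))
P=cloud("top3.npz"); R=np.array([[c,s,0],[-s,c,0],[0,0,1]]); B=(P-O)@R.T
for y in(.105,-.105):
    m=(abs(B[...,1]-y)<.02)&(abs(B[...,0]+.09)<.08)&(B[...,2]>.145); q=B[m]; print("latch",y,len(q),q.min(0).round(3),q.max(0).round(3))
    m=(abs(B[...,1]-y)<.02)&(B[...,0]>-.2)&(B[...,0]<-.13)&(B[...,2]>.145);print(" pts at open place",m.sum())
E
sed -i 's/top1/top3/;s/scene1/scene3/' m.py; python3 m.py | egrep "^top|bowl|cup|soap"
```

```text
down 18.58 box [-0.2246 -0.1053  0.1809] F [-0.3  0.5  0.1]
push stop=False 21.02 box [-0.0881 -0.105   0.1801] F [-0.1 -0.3  0.1]
off 23.12 box [-0.2701 -0.1048  0.2991] F [ 1.1 -0.8 -0.9]
clear 24.11 box [-0.336  -0.1946  0.3594] F [-0.4 -0.1  0.1]
latch 0.105 209 [-0.125  0.089  0.145] [-0.042  0.119  0.177]
 pts at open place 0
latch -0.105 213 [-0.124 -0.122  0.145] [-0.043 -0.091  0.179]
 pts at open place 0
top [0.6903 0.062  0.1373] [0.002  0.0021 1.    ] 0.002002282824551812 2742 yaw 0.8110028065710017 tilt 0.002897745548310828
bowl 749 [ 0.428 -0.009  0.012] [0.523 0.088 0.051] [0.476 0.04  0.028]
cup 441 [0.642 0.296 0.012] [0.712 0.377 0.098] [0.682 0.337 0.063]
soap 527 [ 0.737 -0.252  0.013] [ 0.81  -0.194  0.159] [ 0.759 -0.217  0.1  ]
```

View pics/c3.png

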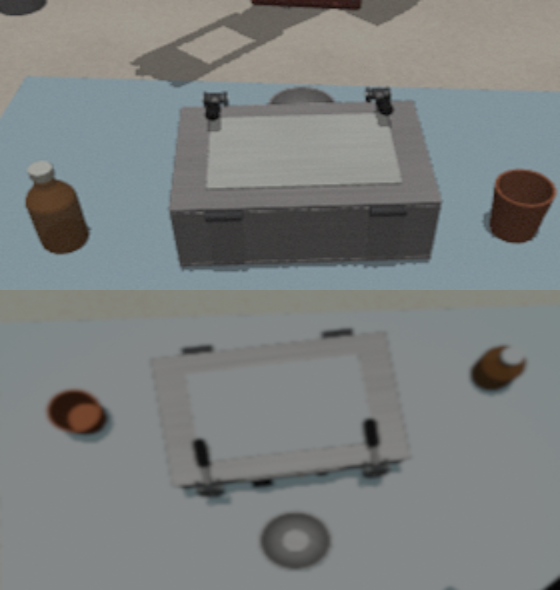

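Both levers lie over the shut lid. Their ends measure x ≈ -0.042 and top z ≈ 0.178, against an expected -0.038 and 0.177 when locked. The bystanders haven't moved and the arm is clear, so I'm handing in.

```bash
python3 -c "
from plant import *
job_done()"
```

```text
the job is handed in; nothing more can be done
```

The steriliser is shut and latched. I pushed the lid down with the closed fingertips, then pushed the left and right latch levers over centre. The arm was clear after about 24 s, and I handed the job in.

- **Lid:** the fingertips stopped at 133.1 mm, the shut height, and the top camera shows it flat (tilt about 0.003 rad). It reads the lid top at 137 mm against the 133 mm given, an offset I put down to calibration since it also reads the worktop about 2 mm high.
- **Latches:** both lever ends measure within about 4 mm of the locked position, with nothing left at the open position. The pictures agree.
- **Bowl, bottle and cup:** their mean positions are within about 1 mm of the start, and all three are standing.
- **Forces:** the lid push stopped at its 20 N limit. Neither latch push reached its 35 N limit.
- **Failed check:** after closing, the scene camera's plane fit fell off the lid, so I discarded it and used the top camera.

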